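# Key the sole press on and set its air valve two turns open

## Task

Switch the sole press on: take the key out of its wooden block, push it fully down into the slot of the key switch, turn it clockwise to its stop and leave it in there. Then set the air valve: by the wooden crank handle turn the handwheel clockwise until it stops, shut, back it off exactly two full turns, and finish while still gripping the crank handle, holding the wheel still there. Leave the shoe last, the tin and the hammer alone.

Things in the scene. Friction and masses are not known exactly. Their poses are not given: they have to be found in the camera images.
- key: Loose upright steel key, 50 g. Origin: centre of the blade's lower tip; z up the key, x across the blade's width, y its thickness. Blade 16 (x) by 5 mm, 22 mm long, lowest 8 mm tapered to 10 by 2. Shoulder 26 by 13 mm at 22 to 28 mm above the tip rests on top of the slot. Flat black head 34 (x) by 10 (y) mm, 28 to 60 mm above the tip: grip its 10 mm thickness. Same after a half turn about z.
- key_tip (a point): The lower tip of the key's blade: same point and axes as key.
- key_block: Fixed wooden block 70 x 70 x 40 mm high, origin at the centre of its underside. The key starts in its slot (20 along the block's x by 9 mm, 26 mm deep), tip 18 mm above the table. Block, key switch and valve stand in a row across the bench, in any order.
- key_slot (a point): Centre of the slot's mouth, in the top of the key switch's steel cylinder (44 mm diameter, 28 mm high) on a fixed grey box 90 x 90 x 50 mm; 82 mm above the table. Slot 20 (this point's x) by 9 (y) mm, 24 mm deep; x runs along the slot and turns with it, z up. The key has about 15 degrees of play before the cylinder follows. Fully in, the key's tip is 22 mm below this point.
- key_cylinder (a joint): Angle of the key switch's cylinder (rad): 0 at the start (off); grows as it is turned clockwise seen from above, to its stop at 1.05 (60 degrees, on). Friction 0.05 N m; it stays where it is left.
- wheel_hub (a point): Centre of the valve's dark steel handwheel, on its upright axis at rim height, 100 mm above the table. Three spokes, rim radius 55 mm to the middle of its 10 mm bar; it sits on a fixed brass valve with a 100 mm round flange and two pipe stubs. x points to where the crank handle lies when shut.
- wheel (a joint): Angle of the handwheel (rad): 0 at the stop, fully shut; grows as it is opened, anticlockwise seen from above; turns beyond one full turn count on (two turns open = 12.566). It has 25 rad of travel, starts 2 to 6.3 rad open, takes 0.1 N m of friction to turn and stays where it is left.
- crank_grip: The upright wooden crank handle standing on the wheel's rim, 55 mm from the wheel's axis, 24 mm in diameter and 46 mm tall; origin at the centre of its underside, 109 mm above the table. It spins freely about its own upright axis, so the gripper can go round with it without turning.
- crank_grip_mid (a point): Point on the crank handle's axis at mid height, 22 mm above its underside, 131 mm above the table: the place to grip it.
- shoe_last: Bystander: wooden shoe last, about 190 x 72 x 90 mm high, origin under its middle, lying beyond the work.
- tack_tin: Bystander: closed metal tin with a paper label, 72 mm diameter, 80 mm tall, origin under its middle, standing beyond the work.
- hammer: Bystander: hammer lying on the bench at the robot's left, about 300 mm long, origin under its middle.
Not all that is in view belongs to the job. Of the things like the key, leave any that is red; of the rest the smaller one is meant.

How it is judged:
By the outcome, as a careful person would: the job done as asked, in the order asked, and still so for the second after the job is handed in, while the arm keeps its last pose, push and grip.
It also fails if it takes over 72 s, if anything falls off the work surface, if the arm or the gripper's body presses on something with over 40 N, if the wrist force passes 120 N, or if a joint passes its speed limit or range.

## Robot

A 6-joint arm with a two-finger parallel gripper is mounted at the origin on the work surface. World frame = base frame: x ahead of the robot, y to its left, z up, the work surface at z = 0. Lengths are in m, angles in rad, forces in N, time in s.
With the tool pointing down it reaches from about 0.35 to 0.875 m from the base axis. Payload 4.2 kg.
Tool frame: the origin (TCP) lies between the finger pads; the fingertips stand 14 mm ahead of it and the grasp point (between the pads) lies 5 mm behind it (bot.tip_extent is the distance from the TCP to the fingertips, in m); z points along the fingers, y is the line along which they close (so a half turn about z gives the same grasp; the last joint's range is limited). The gripper opens to 87 mm and grips with 3 to 60 N. Pads are 19 mm wide; open, the fingers measure 117 mm over their backs; the gripper's body (75 mm by 190 mm) begins 51 mm behind the grasp point.
Start: joints at [-0.902, 0.385, 0.008, 0, -1.194, -0.259], TCP at [0.249, -0.573, 0.237] pointing down, gripper open.
Joint ranges: [-3.14, 3.14], [-1.21, 2.06], [-1.07, 1.41], [-3.16, 2.05], [-2.99, -0.16], [-3.1, 3.1]. Speed limits (rad/s): [2.79, 2.79, 3.14, 3.14, 3.14, 3.14].

## Interface

Orientations are given as [roll, pitch, yaw] about the fixed x, y, z axes, in that order (R = Rz(yaw) Ry(pitch) Rx(roll)).
In Python, from workcell import bot, read_camera, get_calibration gives the robot as it stands. The module is installed in compiled form; this text tells all that it offers.
- The arm moves only by the tool play_rows, never from a script. Its argument "targets" is a list of rows, each a list of 3 entries, a list of its own where there are three numbers: the shift along the tool's x, y, z in mm, then the turn about the tool's z in degrees, then the finger opening in mm, from 0 to 87. A call has 1 to 12 rows; each row is the pose to reach, as a shift and turn from the pose commanded when the call began, along the tool's axes at that moment; what a row does not reach only later rows make up. A row lasts 1/8 s, in which the tool goes at most 62.5 mm and 10.7 degrees, less where a joint would pass 70% of its speed; a pose out of reach is approached as far as the arm can. A call with a gripper value outside its range is refused whole. The fingers move at their own pace and stop on an object; "newtons" is the grip in N (left out, the last holds). Time passes only in rows, so rows that repeat a pose let the fingers close. It gives the time, the measured TCP pose, the force and the opening at its end, in the units of the state.
- bot.sense(): the state, without advancing time (a new reading comes with each control period).
- read_camera(name): name is "scene" or "top"; returns the picture (420x560x3 uint8, red, green, blue); there is no depth.
- get_calibration(name): a dict with "fx", "fy", "cx", "cy" (pixels), "xyz" and "rotation" of the camera in the world. Camera axes: x right, y down, z forward; pixel columns grow to the right and rows downward; lengths in m; the calibration is good to about 2 mm. A picture is of the moment at which its call begins. get_calibration takes no time and is no camera call.
- bot.close_job(): hands the job in, once; it reports no verdict.
The state is a dict: "clock": time; "joint_positions": joint angles; "joint_velocities": joint speeds; "tau": joint torques, N m; "eef_pos": TCP position; "eef_rot": TCP orientation; "wrist_force": force on the tool from outside, world axes, zero at the start; "torque": the same for the moment, N m; "grip_width": opening from 0.0 (shut) to 1.0 (fully open).
Only numpy, scipy, OpenCV 4.12 (cv2) and the standard library are available. Lean on these libraries where they do the work, as an engineer would, in place of code of your own. Each camera call takes 0.05 s, during which the arm holds its last target. There are 200 camera calls.

## Working session

There is one attempt and no reset: what is moved stays moved. The work goes in short steps, Python scripts to look and compute and a tool call to move; the robot and the scene stay as the last step left them, time stands still between calls to the robot, and variables do not carry over. Pictures are saved under pics/ and viewed, on a budget of 10 in all, crops included, one or two more only if the job needs it, and the job is handed in when it is done.

Besides the shell and the picture viewer there is one more tool, called after "Emit:" by a JSON object that holds its "fn" and its "kwargs". play_rows: Moves the arm, as the interface text tells. Its arguments: {"type":"object","properties":{"targets":{"type":"array"},"newtons":{"type":"number"}},"required":["targets"]}

```bash
mkdir -p pics; ls; python3 - <<'E'
from workcell import bot, read_camera, get_calibration
import cv2
print(bot.sense(), bot.tip_extent)
for n in("scene","top"):
    im=read_camera(n); cv2.imwrite(f"pics/{n}0.png",im[:,:,::-1]); print(get_calibration(n))
E
```

```text
pics
{'clock': 0.0, 'joint_positions': array([-9.02387300e-01,  3.85553791e-01,  6.58784896e-03, -5.24204789e-04,
       -1.19404143e+00, -2.58597299e-01]), 'joint_velocities': array([ 0.00058716,  0.00078576,  0.00010301,  0.00101207, -0.00106528,
        0.00274275]), 'tau': array([ 3.30953771e-04, -3.90670002e+01,  1.87401831e+01,  4.21983853e+00,
        1.09023205e-02, -2.13867725e-04]), 'eef_pos': array([ 0.24879695, -0.57268608,  0.23544267]), 'eef_rot': array([ 3.13933054e+00, -9.46114593e-05, -2.73197422e+00]), 'wrist_force': array([ 0.33649535,  0.14844203, -0.06778785]), 'torque': array([-0.01515335, -0.02588085, -0.06076219]), 'grip_width': 1.0026115674733622} 0.014
{'fx': 437.43928540583306, 'fy': 437.43928540583306, 'cx': 273.84563644893717, 'cy': 210.90743343844233, 'xyz': array([ 1.29518565, -0.41024317,  0.69472623]), 'rotation': array([-2.16483   , -0.00598899,  0.92327394])}
{'fx': 448.1181919105781, 'fy': 448.1181919105781, 'cx': 286.15653824004295, 'cy': 206.96407260535508, 'xyz': array([0.3908305 , 0.09471859, 1.20379029]), 'rotation': array([-2.9694669 ,  0.01737184, -1.58890037])}
```

View pics/scene0.png

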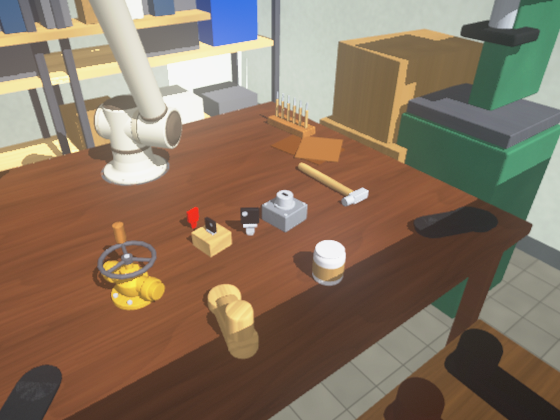

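View pics/top0.png

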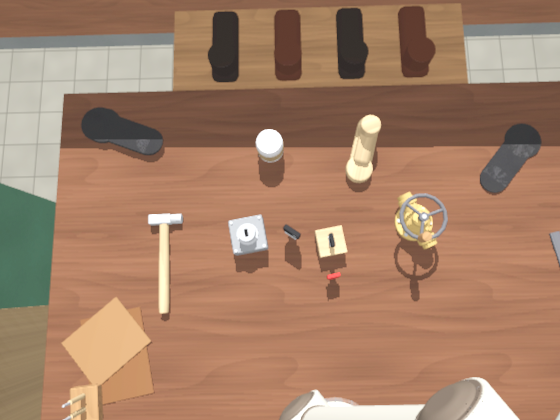

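Scene view: the wheel is at (128,260) with the crank knob at (119,232), the block and key at (211,232), and the switch at (285,205). Top view: the switch is at (247,235), the block at (331,242), and the wheel at (423,217).

Key-like candidates in the top view:
- Red key at (333,276): excluded by its colour.
- Black key at (292,231): looks larger and stands outside the block.
- Black key at (332,240): in the wooden block and smaller, so this should be the one. I'll confirm it in a crop.

```bash
cat > h.py <<'E'
import numpy as np, cv2
from scipy.spatial.transform import Rotation as Ro
from workcell import bot, read_camera, get_calibration
def ray(n,u,v):
    c=get_calibration(n); R=Ro.from_euler('xyz',c['rotation']).as_matrix()
    return c['xyz'],R@np.array([(u-c['cx'])/c['fx'],(v-c['cy'])/c['fy'],1])
def plane(n,u,v,z):
    o,d=ray(n,u,v); return o+d*(z-o[2])/d[2]
def proj(n,p):
    c=get_calibration(n); R=Ro.from_euler('xyz',c['rotation']).as_matrix()
    q=R.T@(np.array(p)-c['xyz']); return np.array([c['fx']*q[0]/q[2]+c['cx'],c['fy']*q[1]/q[2]+c['cy']])
def tri(a,b):
    (o1,d1),(o2,d2)=ray('scene',*a),ray('top',*b)
    s=np.linalg.lstsq(np.c_[d1,-d2],o2-o1,rcond=None)[0]
    p,q=o1+d1*s[0],o2+d2*s[1]; return (p+q)/2,np.linalg.norm(p-q)
def crop(im,x0,y0,w,h,k): return cv2.resize(im[y0:y0+h,x0:x0+w],None,fx=k,fy=k,interpolation=cv2.INTER_CUBIC)
E
python3 - <<'E'
from h import *
t=cv2.imread('pics/top0.png'); s=cv2.imread('pics/scene0.png')
a=crop(t,225,190,133,100,6); b=crop(s,175,170,133,100,6)
cv2.imwrite('pics/c1.png',cv2.resize(np.vstack([crop(t,225,200,160,85,5)[:300*5],crop(s,175,175,160,85,5)]),None,fx=.7,fy=.7)) 
for nm,p in dict(block=plane('top',331,242,.04),key=plane('top',332,240,.078),sw=plane('top',247,233,.082),hub=plane('top',423,217,.1),knob=plane('top',427,236,.155),big=plane('top',292,231,.08),red=plane('top',333,276,.07)).items(): print(nm,p.round(3))
E
```

```text
block [ 0.499 -0.003  0.04 ]
key [ 0.5   -0.003  0.078]
sw [0.522 0.211 0.082]
hub [ 0.551 -0.228  0.1  ]
knob [ 0.498 -0.218  0.155]
big [0.525 0.097 0.08 ]
red [ 0.411 -0.003  0.07 ]
```

View pics/c1.png

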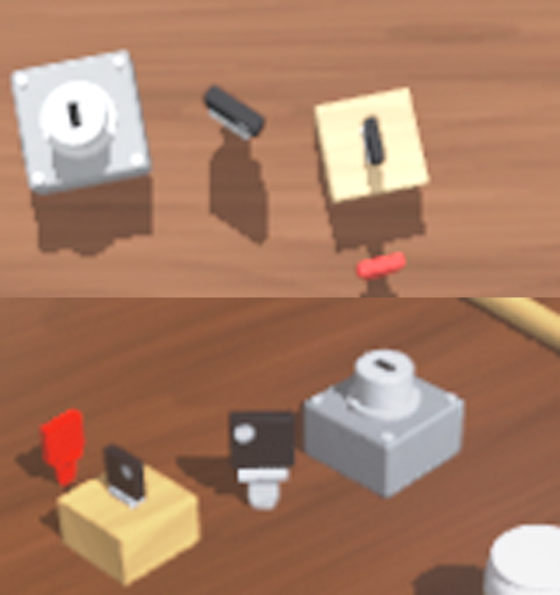

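The crop confirms it. The target is the smaller black key in the wooden block. The free-standing black one is clearly larger, and the other is red. Next I'll measure with masks.

```bash
python3 - <<'E'
from h import *
t=cv2.imread('pics/top0.png'); s=cv2.imread('pics/scene0.png')
def blob(n,im,x0,y0,w,h,z,f,k=6):
    c=crop(im,x0,y0,w,h,k); m=f(c).astype(np.uint8)
    N,l,st,ce=cv2.connectedComponentsWithStats(m)
    i=1+np.argmax(st[1:,4]); v,u=np.nonzero(l==i)
    px=np.c_[(u+.5)/k-.5+x0,(v+.5)/k-.5+y0]
    P=np.array([plane(n,*q,z) for q in px])[:,:2]
    r=cv2.minAreaRect((P*1e4).astype(np.float32)); B=cv2.boxPoints(r)/10
    e=[B[1]-B[0],B[2]-B[1]]; 
    w,V=np.linalg.eigh(np.cov(P.T)); a=V[:,1]
    print(n,'px',px.mean(0).round(2),'mean',P.mean(0).round(4),'rect c',np.array(r[0]).round(0)/1e4,'sides',[(round(float(np.hypot(*d)),1),round(float(np.degrees(np.arctan2(d[1],d[0]))%180),1)) for d in e],'pca',np.degrees(np.arctan2(a[1],a[0]))%180,np.sqrt(w*12)*1e3)
dark=lambda c:c.max(2)<90
print('key');blob('top',t,322,228,20,22,.078,dark)
print('slot');blob('top',t,239,225,16,16,.082,lambda c:c.max(2)<120)
blob('scene',s,277,188,17,12,.082,lambda c:c.max(2)<130)
def wood(c):
    hsv=cv2.cvtColor(c,cv2.COLOR_BGR2HSV); return (hsv[...,2]>195)&(hsv[...,1]>40)
print('block');blob('top',t,308,220,46,40,.04,wood)
print('box');blob('top',t,222,208,52,54,.05,lambda c:((c.max(2)-c.min(2).astype(int))<30)&(c.max(2)>110))
blob('top',t,232,218,30,28,.082,lambda c:c.min(2)>215)
c=crop(t,395,185,60,65,1)
cv2.imwrite('pics/c2.png',np.hstack([crop(t,390,180,70,85,6),crop(s,85,210,70,85,5.0000)[:510] if 0 else cv2.resize(s[210:310,85:167],(418,510),interpolation=cv2.INTER_CUBIC)])[:, :800])
E
```

```text
key
top px [331.25 240.47] mean [ 0.4991 -0.001 ] rect c [ 0.5001 -0.001 ] sides [(8.6, 95.1), (31.3, 5.1)] pca 6.261024389203641 [ 7.29559491 29.61134082]
slot
top px [245.7  232.36] mean [0.5234 0.2138] rect c [0.5233 0.2139] sides [(5.7, 99.9), (16.1, 9.9)] pca 9.714802374900927 [ 5.15878954 15.58974231]
scene px [284.51 193.97] mean [0.5266 0.2111] rect c [0.5267 0.211 ] sides [(6.5, 99.1), (16.5, 9.1)] pca 6.524690374908687 [ 5.98511596 15.07151191]
blockTraceback (most recent call last):
  File "<stdin>", line 19, in <module>
  File "<stdin>", line 8, in blob
  File "h.py", line 8, in plane
    o,d=ray(n,u,v); return o+d*(z-o[2])/d[2]
        ~~~^^^^^^^
  File "h.py", line 5, in ray
    c=get_calibration(n); R=Ro.from_euler('xyz',c['rotation']).as_matrix()
ValueError: time passes only in moves, steps and waits
```

```bash
sed -i 's/^def ray/import functools\nget_calibration=functools.lru_cache(None)(get_calibration)\ndef ray/' h.py
python3 - <<'E'
from h import *
t=cv2.imread('pics/top0.png'); s=cv2.imread('pics/scene0.png')
def blob(n,im,x0,y0,w,h,z,f,k=4):
    c=crop(im,x0,y0,w,h,k); m=f(c).astype(np.uint8)
    N,l,st,ce=cv2.connectedComponentsWithStats(m)
    i=1+np.argmax(st[1:,4]); v,u=np.nonzero(l==i)
    px=np.c_[(u+.5)/k-.5+x0,(v+.5)/k-.5+y0]
    P=np.array([plane(n,*q,z) for q in px])[:,:2]
    r=cv2.minAreaRect((P*1e4).astype(np.float32)); B=cv2.boxPoints(r)/10
    e=[B[1]-B[0],B[2]-B[1]]
    print(n,'px',px.mean(0).round(2),'mean',P.mean(0).round(4),'rect c',np.array(r[0]).round(0)/1e4,[(round(float(np.hypot(*d)),1),round(float(np.degrees(np.arctan2(d[1],d[0]))%180),1)) for d in e])
def wood(c):
    hsv=cv2.cvtColor(c,cv2.COLOR_BGR2HSV); return (hsv[...,2]>195)&(hsv[...,1]>40)
print('block');blob('top',t,308,220,46,40,.04,wood)
print('box');blob('top',t,222,208,52,54,.05,lambda c:((c.max(2).astype(int)-c.min(2))<30)&(c.max(2)>110))
blob('top',t,232,218,30,28,.082,lambda c:c.min(2)>215)
print('knob');f=lambda c:(c[...,2]>150)&(c[...,2]>c[...,0]*1.3)&(c[...,1]<c[...,2]*.8)
blob('top',t,415,225,24,18,.155,f);blob('scene',s,108,218,22,24,.15,f)
cv2.imwrite('pics/c2.png',np.hstack([cv2.resize(t[180:265,390:455],(390,510),interpolation=cv2.INTER_CUBIC),cv2.resize(s[210:310,85:165],(408,510),interpolation=cv2.INTER_CUBIC)]))
E
```

```text
block
top px [330.48 239.5 ] mean [ 0.5053 -0.0024] rect c [ 0.5021 -0.0032] [(74.5, 100.2), (75.6, 10.2)]
box
top px [247.65 234.76] mean [0.5209 0.2122] rect c [0.5213 0.2124] [(92.1, 99.8), (95.3, 9.8)]
top px [246.44 229.96] mean [0.5295 0.2119] rect c [0.5256 0.212 ] [(70.9, 179.5), (75.5, 89.5)]
knob
top px [434.93 228.28] mean [ 0.5154 -0.238 ] rect c [ 0.5148 -0.2375] [(19.4, 175.7), (16.9, 85.7)]
scene px [119.07 231.22] mean [ 0.5222 -0.2242] rect c [ 0.5222 -0.2249] [(79.8, 165.9), (24.5, 75.9)]
```

View pics/c2.png

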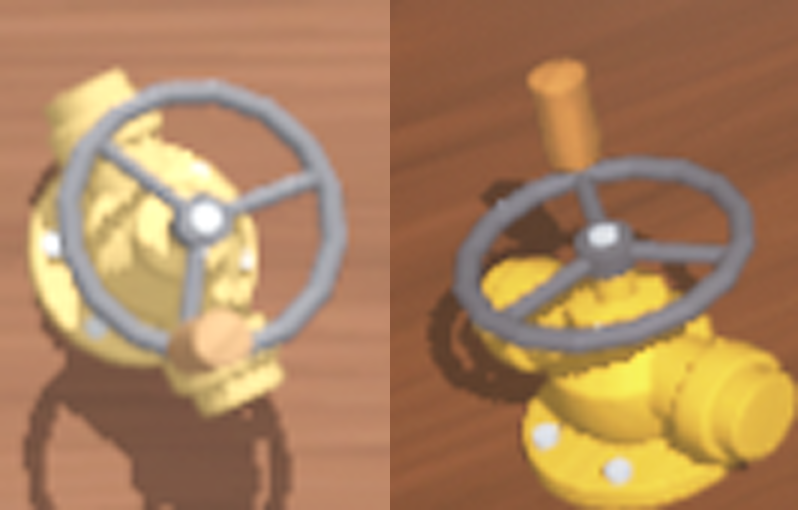

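Crop: the rim's centre is at top (423.3,216.1) and scene (127.1,259.6). The knob's top centre is at top (427,236) and scene (117.9,223.3). Now I'll triangulate and compute the approach.

```bash
cat >> h.py <<'E'
def shift(p,yaw_deg):
    s=bot.sense(); R=Ro.from_euler('xyz',s['eef_rot']).as_matrix()
    y=np.degrees(s['eef_rot'][2]); d=R.T@(np.array(p)-s['eef_pos'])*1e3
    print('at',s['eef_pos'].round(4),'yaw',round(y,2),'clk',round(s['clock'],2),'F',s['wrist_force'].round(1),'T',s['torque'].round(2),'w',round(s['grip_width']*87,1),'j6',round(s['joint_positions'][5],2))
    print('shift',d.round(1),'turn',round((y-yaw_deg+180)%360-180,1))
E
python3 - <<'E'
from h import *
print('knobtop',tri((117.9,223.3),(426.6,235.6)),'hub',tri((127.1,259.6),(423.3,216.1)),'slot',tri((284.5,194),(245.7,232.4)))
print('hub planes',plane('top',423.3,216.1,.1),plane('scene',127.1,259.6,.1))
print('keytop in scene',proj('scene',(.5,-.002,.078)))
shift((.5,-.002,.13),10)
E
```

```text
knobtop (array([ 0.49886712, -0.21747353,  0.1536614 ]), np.float64(0.0005290606944861993)) hub (array([ 0.55345559, -0.22963723,  0.09697121]), np.float64(0.0005856204518381147)) slot (array([0.52348416, 0.21391076, 0.07935592]), np.float64(0.00043296410492922556))
hub planes [ 0.55290671 -0.22902986  0.1       ] [ 0.55740118 -0.23030871  0.1       ]
keytop in scene [209.61296016 218.0281882 ]
at [ 0.2488 -0.5728  0.2356] yaw -156.53 clk 0.1 F [0.3 0.1 0. ] T [-0.01  0.01  0.03] w 86.9 j6 -0.26
shift [-457.7  423.3  106.4] turn -166.5
```

Emit:
{"fn": "play_rows", "kwargs": {"targets": [[[-458,423,30],-40,40],[[-458,423,30],-80,40],[[-458,423,30],-120,40],[[-458,423,30],-166,40],[[-458,423,30],-166,40],[[-458,423,30],-166,40],[[-458,423,30],-166,40],[[-458,423,30],-166,40],[[-458,423,30],-166,40],[[-458,423,30],-166,40],[[-458,423,30],-166,40],[[-458,423,30],-166,40]], "newtons": 30}}

```text
clock: 1.6
eef_pos: [0.5004, -0.0017, 0.2058]
eef_rot: [3.141, 0.001, -0.474]
wrist_force: [-0.2, 0.2, -0.5]
grip_width: 0.46
```

```bash
python3 -c "
from h import *
shift((.5,-.002,.13),10)"
```

```text
at [ 0.5004 -0.0017  0.2058] yaw -27.14 clk 1.6 F [-0.2  0.2 -0.5] T [-0.05  0.19  0.02] w 40.0 j6 0.78
shift [-0.1  0.4 75.8] turn -37.1
```

Emit:
{"fn": "play_rows", "kwargs": {"targets": [[[0,0,20],-10,40],[[0,0,40],-20,40],[[0,0,60],-30,40],[[0,0,75],-37,40],[[0,0,75],-37,40],[[0,0,75],-37,40]]}}

```text
clock: 2.35
eef_pos: [0.5009, -0.0027, 0.132]
eef_rot: [3.142, -0.001, 0.162]
wrist_force: [-1.5, 0.2, -0.4]
grip_width: 0.459
```

```bash
python3 - <<'E'
from h import *
print(bot.sense()['joint_positions'].round(2))
shift((.5,-.002,.064),10)
t=read_camera('top')[:,:,::-1];s=read_camera('scene')[:,:,::-1]
cv2.imwrite('pics/c3.png',np.hstack([crop(t,295,205,80,90,5),crop(s,170,175,80,90,5)]))
E
```

```text
[ 0.32  0.28 -0.44  0.   -0.85  1.41]
at [ 0.5009 -0.0027  0.132 ] yaw 9.3 clk 2.35 F [-1.5  0.2 -0.4] T [-0.05  0.15 -0.01] w 40.0 j6 1.41
shift [-0.9 -0.9 68. ] turn -0.7
```

View pics/c3.png

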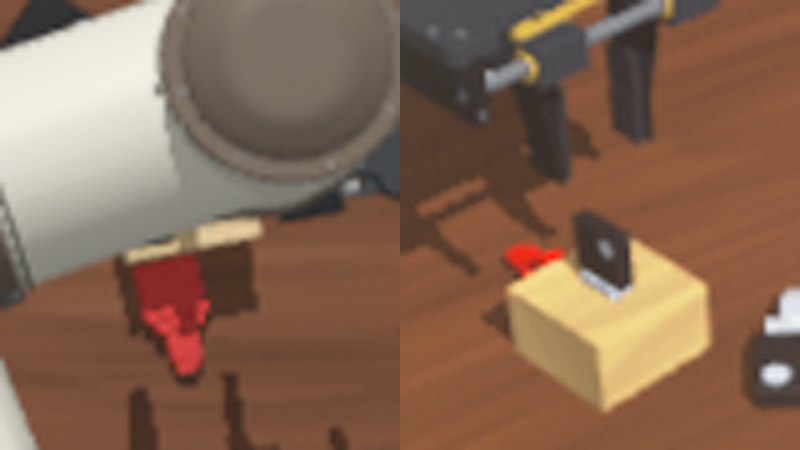

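The crop shows the target key still upright in the block (scene ~(211,226)), with the fingers above it and straddling it. The two loose decoy keys have tipped over by themselves, the red one at about top (332,272), and neither is in the way. Descending to grip.

Emit:
{"fn": "play_rows", "kwargs": {"targets": [[[-0.5,-0.5,15],-0.7,40],[[-1,-1,30],-0.7,40],[[-1,-1,45],-0.7,40],[[-1,-1,60],-0.7,40],[[-1,-1,68],-0.7,40],[[-1,-1,68],-0.7,40],[[-1,-1,68],-0.7,0],[[-1,-1,68],-0.7,0],[[-1,-1,68],-0.7,0],[[-1,-1,68],-0.7,0]], "newtons": 25}}

```text
clock: 3.7
eef_pos: [0.4995, -0.002, 0.0638]
eef_rot: [3.142, -0.0, 0.176]
wrist_force: [-0.2, 0.2, 0.4]
grip_width: 0.116
```

```bash
python3 - <<'E'
from h import *
shift((.5,-.002,.124),10)
E
```

```text
at [ 0.4995 -0.002   0.0638] yaw 10.1 clk 3.7 F [-0.2  0.2  0.4] T [-0.11  0.18  0.01] w 10.1 j6 1.43
shift [  0.5   0.1 -60.2] turn 0.1
```

Emit:
{"fn": "play_rows", "kwargs": {"targets": [[[0,0,-20],0,0],[[0,0,-45],0,0],[[0,0,-80],0,0],[[5,-18,-95],0,0],[[17,-58,-95],0,0],[[32,-108,-95],0,0],[[47,-158,-95],0,0],[[58,-196,-95],0,0],[[61.5,-208,-95],0,0],[[61.5,-208,-95],0,0],[[61.5,-208,-95],0,0],[[61.5,-208,-95],0,0]]}}

```text
clock: 5.2
eef_pos: [0.5234, 0.2124, 0.1587]
eef_rot: [3.142, 0.0, 0.175]
wrist_force: [0.4, -0.1, -0.3]
grip_width: 0.113
```

```bash
python3 - <<'E'
from h import *
shift((.5237,.2135,.140),10)
s=read_camera('scene')[:,:,::-1]
cv2.imwrite('pics/c4.png',crop(s,235,115,100,100,6))
for p in [(.5237,.2135,.082),(.5237,.2135,.11)]: print(proj('scene',p))
E
```

```text
at [0.5234 0.2124 0.1587] yaw 10.01 clk 5.2 F [ 0.4 -0.1 -0.3] T [-0.08  0.16 -0.01] w 9.8 j6 1.07
shift [ 0.5 -1.  18.7] turn 0.0
[284.5288653  193.22570344]
[284.73840393 184.15154776]
```

View pics/c4.png

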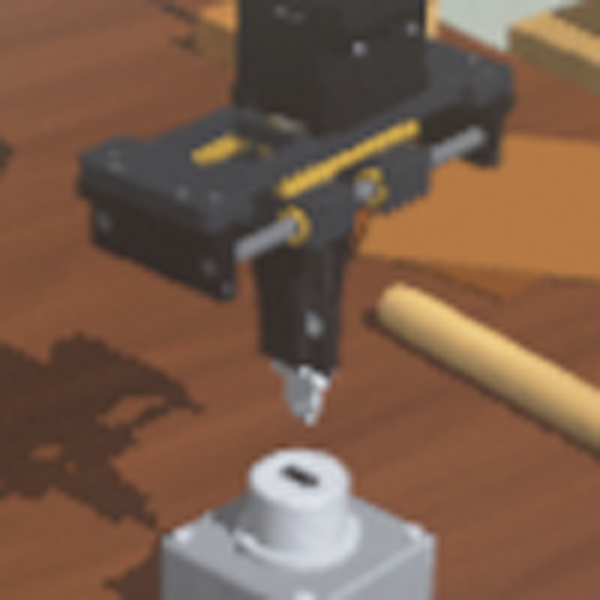

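The picture shows the key held above the slot, tip at about (286.5,184.6) and slot at (284.8,194.2). That suggests the tip is a few mm off along the camera's right, so I'll measure it more finely.

```bash
python3 - <<'E'
from h import *
s=cv2.imread('pics/c4.png')
s=read_camera('scene')[:,:,::-1].copy()
g=s.min(2)
print(g[172:200,276:298])
p=np.array(bot.sense()['eef_pos'])
x=np.array([.985,.174,0]);y=np.array([-.174,.985,0])
for z,hx,hy,n in((-.046,.005,.001,'tip'),(-.038,.008,.0025,'taper'),(-.024,.013,.0065,'shoulder bot'),(-.018,.013,.0065,'sh top')):
    print(n,proj('scene',p+[0,0,z]).round(1),[proj('scene',p+[0,0,z]+a*hx*x+b*hy*y).round(1).tolist() for a in(-1,1) for b in(-1,1)])
E
```

```text
[[ 61  58  48  44  44  44  44  45  51  60  53  46  47  52  56  56  60  59
   59  61  59  59]
 [ 58  57  50  46  44  45  45  44  50  59  53  48  47  53  56  58  60  60
   58  59  60  60]
 [ 59  57  56  52  54  49  44  46  49  59  53  48  49  53  56  58  60  60
   59  60  60  58]
 [ 58  61  59  58  96  92  68  50  49  54  50  47  48  53  56  58  60  60
   60  60  60  60]
 [ 59  60  61  59  92 105 103  90  83 152 137  80  51  53  74  69  61  61
   61  60  61  61]
 [ 59  59  60  60  64  78 103 115 117 156 152 166 129  95  98  75  60  61
   61  62  61  60]
 [ 60  60  60  61  61  59  94 120 122 123 134 178 210 164  91  67  61  61
   61  62  61  61]
 [ 59  60  60  61  60  59  96 119 121 122 125 146 188 142  71  61  61  60
   61  60  58  59]
 [ 59  60  60  60  60  60  97 119 121 122 126 166 141  78  60  62  60  60
   59  61  60  59]
 [ 60  60  60  60  61  62  90 119 121 126 131 183 154  75  59  63  61  59
   59  58  59  60]
 [ 60  62  60  62  63  64  74 114 135 139 135 170 145  76  59  59  60  59
   58  59  59  61]
 [ 62  64  64  63  62  62  62  98 130 132 131 154 117  67  59  56  59  60
   
[... 1150 characters left out ...]
212 213 213 212 202 184 182 184 201 209 214 211 188 118
   65  65  63  65]
 [105 127 158 188 209 214 213 211 212 212 210 210 216 217 214 205 185 139
   86  65  63  64]
 [106 117 127 152 177 190 200 214 219 217 220 223 220 215 206 198 184 162
  146 125  86  67]
 [110 117 123 135 150 167 179 195 206 208 213 216 212 204 200 198 186 166
  161 156 148 125]]
tip [284.5 183.3] [[282.8, 182.8], [283.3, 182.5], [285.7, 184.1], [286.2, 183.8]]
taper [284.6 180.7] [[281.6, 180.0], [282.9, 179.3], [286.2, 182.1], [287.5, 181.4]]
shoulder bot [284.7 176. ] [[279.3, 175.2], [282.6, 173.4], [286.8, 178.6], [290.1, 176.8]]
sh top [284.7 174. ] [[279.3, 173.2], [282.6, 171.4], [286.8, 176.6], [290.2, 174.8]]
```

The finer reading shows blade and shoulder within about 1.5 mm of the prediction, inside the capture range. Descending in stages.

Emit:
{"fn": "play_rows", "kwargs": {"targets": [[[0,0,12],0,0],[[0,0,24],0,0],[[0,0,28],0,0],[[0,0,32],0,0],[[0,0,35],0,0],[[0,0,38],0,0],[[0,0,38],0,0]], "newtons": 40}}

```text
clock: 6.18
eef_pos: [0.5235, 0.2136, 0.1204]
eef_rot: [3.142, 0.0, 0.176]
wrist_force: [0.6, 0.4, 0.4]
grip_width: 0.111
```

```bash
python3 -c "
from h import *
shift((.5235,.2128,.106),10)"
```

```text
at [0.5235 0.2136 0.1204] yaw 10.09 clk 6.17 F [0.6 0.4 0.4] T [-0.13  0.18  0.03] w 9.6 j6 1.07
shift [-0.1  0.8 14.4] turn 0.1
```

No force, and the tip is about 8 mm into the slot. Continuing down.

Emit:
{"fn": "play_rows", "kwargs": {"targets": [[[0,0,3],0,0],[[0,0,6],0,0],[[0,0,9],0,0],[[0,0,12],0,0],[[0,0,14.5],0,0],[[0,0,16],0,0],[[0,0,16],0,0]]}}

```text
clock: 7.05
eef_pos: [0.5233, 0.2135, 0.1057]
eef_rot: [3.141, 0.0, 0.177]
wrist_force: [-4.5, -0.4, 7.2]
grip_width: 0.112
```

```bash
python3 -c "
from h import *
shift((.5235,.2128,.106),10)"
```

```text
at [0.5233 0.2135 0.1057] yaw 10.12 clk 7.05 F [-4.5 -0.4  7.2] T [-0.36  1.47 -0.01] w 9.7 j6 1.07
shift [ 0.1  0.7 -0.3] turn 0.1
```

Seated at the expected height with 7 N of push. Turning clockwise (positive tool turn).

Emit:
{"fn": "play_rows", "kwargs": {"targets": [[[0,0,0],6,0],[[0,0,0],12,0],[[0,0,0],18,0],[[0,0,0],24,0],[[0,0,0],30,0],[[0,0,0],36,0],[[0,0,0],42,0],[[0,0,0],48,0],[[0,0,0],54,0],[[0,0,0],60,0],[[0,0,0],64,0],[[0,0,0],64,0]]}}

```text
clock: 8.55
eef_pos: [0.5243, 0.2152, 0.1057]
eef_rot: [-3.138, 0.001, -0.939]
wrist_force: [-4.0, 4.6, 6.1]
grip_width: 0.113
```

```bash
python3 -c "
from h import *
shift((.5235,.2128,.106),-65)"
```

```text
at [0.5243 0.2152 0.1057] yaw -53.82 clk 8.55 F [-4.   4.6  6.1] T [ 1.17  1.33 -0.  ] w 9.9 j6 -0.04
shift [ 1.5  2.1 -0.3] turn 11.2
```

Emit:
{"fn": "play_rows", "kwargs": {"targets": [[[0,0,0],3,0],[[0,0,0],6,0],[[0,0,0],9,0],[[0,0,0],11,0],[[0,0,0],11,0]]}}

```text
clock: 9.18
eef_pos: [0.5244, 0.2151, 0.1057]
eef_rot: [-3.138, 0.001, -1.131]
wrist_force: [-2.9, 4.0, 5.5]
grip_width: 0.108
```

```bash
python3 -c "
from h import *
shift((.5235,.2128,.106),-65)"
```

```text
at [0.5244 0.2151 0.1057] yaw -64.79 clk 9.18 F [-2.9  4.   5.5] T [ 1.13  1.21 -0.01] w 9.4 j6 -0.23
shift [ 1.7  1.8 -0.3] turn 0.2
```

Emit:
{"fn": "play_rows", "kwargs": {"targets": [[[0,0,0],2,0],[[0,0,0],4,0],[[0,0,0],4,0]]}}

```text
clock: 9.55
eef_pos: [0.5244, 0.215, 0.1057]
eef_rot: [-3.138, 0.001, -1.2]
wrist_force: [-3.4, 3.3, 6.5]
grip_width: 0.111
```

```bash
python3 -c "
from h import *
shift((.5235,.2128,.106),-65)"
```

```text
at [0.5244 0.215  0.1057] yaw -68.78 clk 9.55 F [-3.4  3.3  6.5] T [1.07 1.13 0.15] w 9.6 j6 -0.3
shift [ 1.8  1.6 -0.3] turn -3.8
```

Emit:
{"fn": "play_rows", "kwargs": {"targets": [[[0,0,0],2,0],[[0,0,0],5,0],[[0,0,0],5,0],[[0,0,0],5,0]]}}

```text
clock: 10.05
eef_pos: [0.5247, 0.215, 0.1057]
eef_rot: [-3.138, 0.001, -1.286]
wrist_force: [-2.6, 2.8, 5.4]
grip_width: 0.114
```

```bash
python3 -c "
from h import *
shift((.5235,.2128,.106),-65)"
```

```text
at [0.5247 0.215  0.1057] yaw -73.69 clk 10.05 F [-2.6  2.8  5.4] T [1.17 0.93 0.39] w 9.9 j6 -0.39
shift [ 1.8  1.7 -0.3] turn -8.7
```

Torque rises 0.0 → 0.15 → 0.39 N m over the last 9°, well above the 0.05 friction, so the stop is reached. I'll ease back the twist (well within the play), release and rise.

Emit:
{"fn": "play_rows", "kwargs": {"targets": [[[0,0,0],-3,0],[[0,0,0],-5,0],[[0,0,0],-5,34],[[0,0,0],-5,34],[[0,0,0],-5,34],[[0,0,-15],-5,34],[[0,0,-40],-5,34],[[0,0,-80],-5,34],[[0,0,-110],-5,40],[[0,0,-110],-5,40]]}}

```text
clock: 11.3
eef_pos: [0.5251, 0.2144, 0.2187]
eef_rot: [-3.134, 0.001, -1.202]
wrist_force: [0.3, 0.0, -0.6]
grip_width: 0.448
```

```bash
python3 -c "
from h import *
shift((.499,-.2175,.20),-65)
s=read_camera('scene')[:,:,::-1]
cv2.imwrite('pics/c5.png',crop(s,235,150,90,75,7))"
```

```text
at [0.5251 0.2144 0.2187] yaw -68.88 clk 11.3 F [ 0.3  0.  -0.6] T [-0.01  0.11  0.01] w 39.0 j6 -0.31
shift [393.6 180.1  16.7] turn -3.9
```

View pics/c5.png

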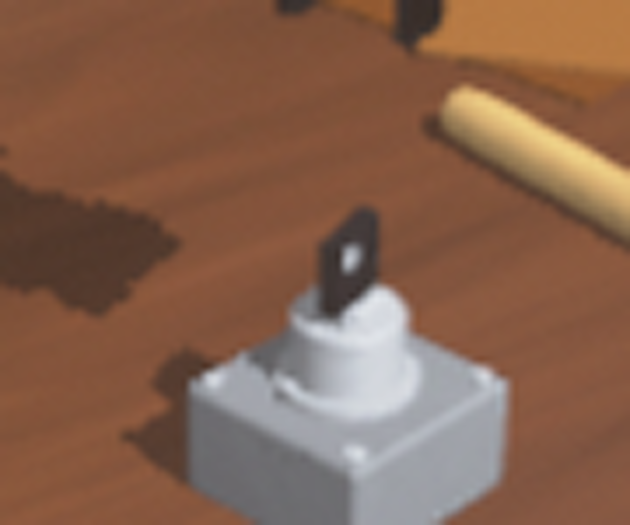

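The key sits in the cylinder, turned, with its head at about (284.7,181), which matches the predicted fully seated height. Next is the crank.

Emit:
{"fn": "play_rows", "kwargs": {"targets": [[[30,14,0],0,44],[[80,37,5],0,44],[[135,62,10],0,44],[[190,87,15],0,44],[[245,112,16],0,44],[[300,137,16],0,44],[[350,160,16],0,44],[[380,174,16],0,44],[[393.5,180,16],0,44],[[393.5,180,16],0,44],[[393.5,180,16],0,44]], "newtons": 30}}

```text
clock: 12.72
eef_pos: [0.4972, -0.2174, 0.1983]
eef_rot: [3.141, 0.0, -1.202]
wrist_force: [1.0, 0.9, -0.2]
grip_width: 0.507
```

```bash
python3 -c "
from h import *
shift((.499,-.2175,.126),-69)
print(bot.sense()['joint_positions'].round(2))"
```

```text
at [ 0.4972 -0.2174  0.1983] yaw -68.84 clk 12.72 F [ 1.   0.9 -0.2] T [-0.03  0.07 -0.03] w 44.1 j6 0.48
shift [ 0.8 -1.6 72.3] turn 0.2
[-0.11  0.28 -0.25 -0.   -1.04  0.48]
```

Emit:
{"fn": "play_rows", "kwargs": {"targets": [[[0.5,-1.5,20],0,44],[[0.5,-1.5,40],0,44],[[0.5,-1.5,55],0,44],[[0.5,-1.5,65],0,44],[[0.5,-1.5,72],0,44],[[0.5,-1.5,72],0,44],[[0.5,-1.5,72],0,0],[[0.5,-1.5,72],0,0],[[0.5,-1.5,72],0,0],[[0.5,-1.5,72],0,0]]}}

```text
clock: 13.98
eef_pos: [0.4984, -0.2183, 0.1269]
eef_rot: [3.141, 0.0, -1.203]
wrist_force: [-1.6, -0.1, 2.2]
grip_width: 0.26
```

```bash
cat >> h.py <<'E'
def arc(degs,hub,r,ang0=None):
    "shifts for handle rotating by degs about hub (ccw positive) from the present angle, fixed yaw"
    s=bot.sense(); R=Ro.from_euler('xyz',s['eef_rot']).as_matrix(); p=s['eef_pos']
    a0=np.arctan2(p[1]-hub[1],p[0]-hub[0]) if ang0 is None else np.radians(ang0)
    print('ang',round(np.degrees(a0),1),'r',round(np.hypot(p[1]-hub[1],p[0]-hub[0])*1e3,1))
    out=[]
    for d in degs:
        a=a0+np.radians(d); q=np.array([hub[0]+r*np.cos(a),hub[1]+r*np.sin(a),p[2]])
        v=R.T@(q-p)*1e3; out.append([[round(v[0],1),round(v[1],1),0],0,0])
    print(out)
E
python3 -c "
from h import *
shift((.499,-.2175,.126),-69)
arc(range(-10,-111,-10),(.5535,-.2296),.055)"
```

```text
at [ 0.4984 -0.2183  0.1269] yaw -68.91 clk 13.97 F [-1.6 -0.1  2.2] T [0.03 0.73 0.02] w 22.6 j6 0.48
shift [-0.6 -0.9  0.9] turn 0.1
ang 168.4 r 56.2
[[[np.float64(-6.9), np.float64(-6.9), 0], 0, 0], [[np.float64(-13.4), np.float64(-14.0), 0], 0, 0], [[np.float64(-18.5), np.float64(-22.1), 0], 0, 0], [[np.float64(-22.2), np.float64(-30.9), 0], 0, 0], [[np.float64(-24.2), np.float64(-40.3), 0], 0, 0], [[np.float64(-24.6), np.float64(-49.9), 0], 0, 0], [[np.float64(-23.3), np.float64(-59.4), 0], 0, 0], [[np.float64(-20.4), np.float64(-68.5), 0], 0, 0], [[np.float64(-16.0), np.float64(-77.0), 0], 0, 0], [[np.float64(-10.1), np.float64(-84.6), 0], 0, 0], [[np.float64(-3.0), np.float64(-91.1), 0], 0, 0]]
```

Handle gripped. First 110° clockwise, which is safely below the 2 rad minimum.

Emit:
{"fn": "play_rows", "kwargs": {"targets": [[[-7,-7,0],0,0],[[-13.5,-14,0],0,0],[[-18.5,-22,0],0,0],[[-22,-31,0],0,0],[[-24,-40.5,0],0,0],[[-24.5,-50,0],0,0],[[-23.5,-59.5,0],0,0],[[-20.5,-68.5,0],0,0],[[-16,-77,0],0,0],[[-10,-84.5,0],0,0],[[-3,-91,0],0,0],[[-3,-91,0],0,0]]}}

```text
clock: 15.48
eef_pos: [0.5845, -0.184, 0.1269]
eef_rot: [-3.139, -0.003, -1.203]
wrist_force: [2.4, -0.5, 2.7]
grip_width: 0.26
```

```bash
sed -i 's/out.append(.*/out.append([round(float(v[0]),1),round(float(v[1]),1)])/' h.py; python3 -c "
from h import *
shift((.499,-.2175,.126),-69)
arc(range(-6,-73,-6),(.5535,-.2296),.055)"
```

```text
at [ 0.5845 -0.184   0.1269] yaw -68.92 clk 15.47 F [ 2.4 -0.5  2.7] T [-0.32 -0.17  0.01] w 22.7 j6 0.41
shift [ 0.5 91.9  0.7] turn 0.1
ang 55.8 r 55.2
[[5.0, -2.9], [10.2, -5.4], [15.6, -7.3], [21.2, -8.7], [26.9, -9.5], [32.7, -9.6], [38.4, -9.2], [44.1, -8.2], [49.6, -6.5], [54.9, -4.4], [60.0, -1.6], [64.7, 1.6]]
```

Tracking with under 3 N. From here I probe for the stop in short arcs.

Emit:
{"fn": "play_rows", "kwargs": {"targets": [[[5,-3,0],0,0],[[10,-5.5,0],0,0],[[15.5,-7.5,0],0,0],[[21,-8.7,0],0,0],[[27,-9.5,0],0,0],[[27,-9.5,0],0,0]]}}

```text
clock: 16.23
eef_pos: [0.6022, -0.2053, 0.1269]
eef_rot: [-3.14, -0.002, -1.203]
wrist_force: [1.8, 0.2, 3.6]
grip_width: 0.262
```

```bash
python3 -c "
from h import *
shift((.499,-.2175,.126),-69)
arc(range(-6,-37,-6),(.5535,-.2296),.055)"
```

```text
at [ 0.6022 -0.2053  0.1269] yaw -68.91 clk 16.23 F [1.8 0.2 3.6] T [-0.13 -0.34 -0.04] w 22.8 j6 0.44
shift [-25.7 100.6   0.7] turn 0.1
ang 26.5 r 54.4
[[5.7, -0.8], [11.4, -0.5], [17.1, 0.5], [22.7, 2.0], [28.0, 4.1], [33.1, 6.8]]
```

Emit:
{"fn": "play_rows", "kwargs": {"targets": [[[5.7,-0.8,0],0,0],[[11.4,-0.5,0],0,0],[[17,0.5,0],0,0],[[22.7,2,0],0,0],[[28,4,0],0,0],[[28,4,0],0,0]]}}

```text
clock: 16.98
eef_pos: [0.6065, -0.2325, 0.1253]
eef_rot: [3.139, 0.001, -1.203]
wrist_force: [0.7, 0.6, -0.1]
grip_width: 0.029
```

```bash
python3 -c "
from h import *
shift((.499,-.2175,.126),-69)
arc(range(-6,-37,-6),(.5535,-.2296),.055)"
```

```text
at [ 0.6065 -0.2325  0.1253] yaw -68.95 clk 16.98 F [ 0.7  0.6 -0.1] T [-0.03  0.12 -0.03] w 2.5 j6 0.48
shift [-52.6  95.   -0.4] turn 0.1
ang -3.1 r 53.1
[[5.9, 0.9], [10.7, 4.0], [15.2, 7.7], [19.3, 11.7], [22.9, 16.2], [26.0, 21.1]]
```

The grip closed to 2.5 mm, so the handle slipped out sideways, probably at the stop. Looking.

```bash
python3 -c "
from h import *
s=read_camera('scene')[:,:,::-1]; t=read_camera('top')[:,:,::-1]
cv2.imwrite('pics/c6.png',np.hstack([crop(t,385,175,80,95,5),crop(s,80,190,80,95,5)]))"
```

```text
(no output)
```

View pics/c6.png

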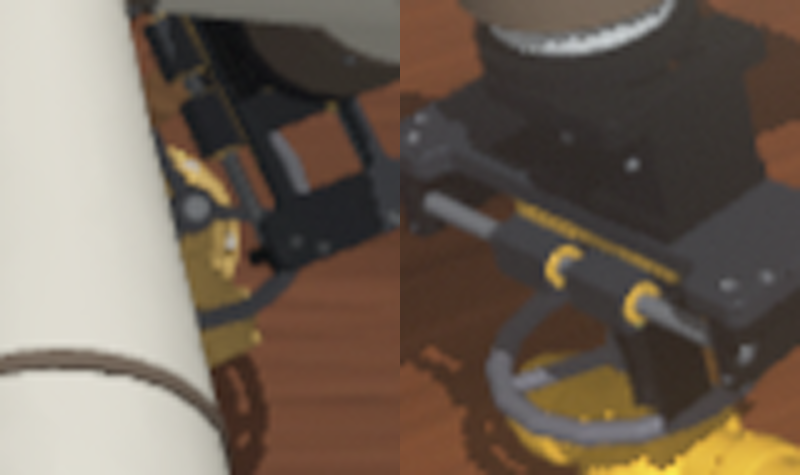

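The handle is hidden behind the gripper. I'll lift straight up, step aside towards -y with the fingers open, and look again.

Emit:
{"fn": "play_rows", "kwargs": {"targets": [[[0,0,-20],0,0],[[0,0,-45],0,0],[[0,0,-75],0,44],[[40,0,-85],0,44],[[85,0,-85],0,44],[[85,0,-85],0,44],[[85,0,-85],0,44]]}}

```text
clock: 17.95
eef_pos: [0.6373, -0.3117, 0.2105]
eef_rot: [3.14, 0.001, -1.204]
wrist_force: [0.2, 0.7, 0.2]
grip_width: 0.462
```

```bash
python3 -c "
from h import *
s=read_camera('scene')[:,:,::-1]; t=read_camera('top')[:,:,::-1]
cv2.imwrite('pics/s7.png',s);cv2.imwrite('pics/t7.png',t)
shift((.6,-.2,.2),-69)
cv2.imwrite('pics/c7.png',np.hstack([crop(t,385,175,80,95,5),crop(s,80,190,80,95,5)]))"
```

```text
at [ 0.6376 -0.3108  0.2113] yaw -68.89 clk 18.05 F [0.4 1.  0.3] T [-0.02  0.14  0.05] w 42.5 j6 0.59
shift [-116.9   -4.8   11.4] turn 0.1
```

View pics/c7.png

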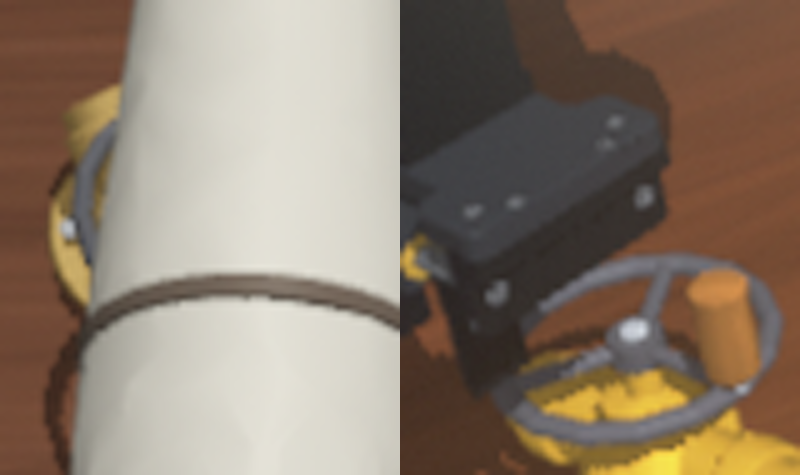

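The knob is at scene (143.6,246.8), near the +x side of the wheel.

```bash
python3 -c "
from h import *
for px,py in((143.6,246.8),):
  k=plane('scene',px,py,.155);k2=plane('scene',px,py,.152); print(k,k2)
  for h in((.5535,-.2296),): print(np.degrees(np.arctan2(k[1]-h[1],k[0]-h[0])),np.hypot(k[0]-h[0],k[1]-h[1]))
a=np.radians(27);print(proj('scene',(.5535+.055*np.cos(a),-.2296+.055*np.sin(a),.155)))
for d in(15,20,25,30,35):
  a=np.radians(d);print(d,proj('scene',(.5535+.055*np.cos(a),-.2296+.055*np.sin(a),.155)).round(1))
"
```

```text
[ 0.60783216 -0.20643419  0.155     ] [ 0.6040116  -0.20530134  0.152     ]
23.092132481034945 0.05906470094429015
[143.3667068  245.09555073]
15 [139.  248.2]
20 [140.9 247. ]
25 [142.7 245.6]
30 [144.3 244.3]
35 [145.7 242.9]
```

The handle stayed at about 26°, which is where the last arc began, so the stop is very likely there. I'll regrip with the closing line tangential so I can press firmly on the stop.

Emit:
{"fn": "play_rows", "kwargs": {"targets": [[[-15,-1,0],10,60],[[-30,-2,0],20,60],[[-50,-3,0],30,60],[[-70,-4,5],40,60],[[-90,-5,10],50,60],[[-111,-5,11],60,60],[[-111,-5,11],70,60],[[-111,-5,11],80,60],[[-111,-5,11],85,60],[[-111,-5,11],85,60],[[-111,-5,11],85,60]], "newtons": 45}}

```text
clock: 19.42
eef_pos: [0.6027, -0.2055, 0.2008]
eef_rot: [-3.141, 0.0, -2.684]
wrist_force: [-0.0, 0.2, -0.3]
grip_width: 0.688
```

```bash
python3 -c "
from h import *
shift((.6025,-.2055,.126),-154)
print(bot.sense()['joint_positions'].round(2))"
```

```text
at [ 0.6027 -0.2055  0.2008] yaw -153.79 clk 19.43 F [-0.   0.2 -0.3] T [ 0.03  0.   -0.02] w 59.8 j6 -1.04
shift [ 0.2  0.1 74.8] turn 0.2
[-0.07  0.43 -0.01  0.   -1.13 -1.04]
```

Emit:
{"fn": "play_rows", "kwargs": {"targets": [[[0,0,20],0,60],[[0,0,40],0,60],[[0,0,55],0,60],[[0,0,66],0,60],[[0,0,75],0,60],[[0,0,75],0,60],[[0,0,75],0,0],[[0,0,75],0,0],[[0,0,75],0,0],[[0,0,75],0,0],[[0,0,75],0,0]]}}

```text
clock: 20.8
eef_pos: [0.6027, -0.2058, 0.1257]
eef_rot: [3.141, -0.0, -2.686]
wrist_force: [-0.7, 0.4, 1.3]
grip_width: 0.258
```

```bash
python3 -c "
from h import *
shift((.6025,-.2055,.126),-154)
arc([-3,-6,-9,-12],(.5535,-.2296),.055)"
```

```text
at [ 0.6027 -0.2058  0.1257] yaw -153.9 clk 20.8 F [-0.7  0.4  1.3] T [ 0.22  0.13 -0.08] w 22.4 j6 -1.04
shift [ 0.1  0.4 -0.3] turn 0.1
ang 25.8 r 54.7
[[-0.2, -2.9], [0.0, -5.7], [0.4, -8.6], [0.9, -11.4]]
```

Emit:
{"fn": "play_rows", "kwargs": {"targets": [[[0,-2,0],0,0],[[0,-4,0],0,0],[[0,-4,0],0,0]]}}

```text
clock: 21.18
eef_pos: [0.6029, -0.2061, 0.1256]
eef_rot: [3.135, -0.002, -2.686]
wrist_force: [-5.3, 12.6, 6.1]
grip_width: 0.256
```

```bash
python3 -c "
from h import *
shift((.6025,-.2055,.126),-154)
arc([-3,-6,-9,-12],(.5535,-.2296),.055)"
```

```text
at [ 0.6029 -0.2061  0.1256] yaw -153.89 clk 21.18 F [-5.3 12.6  6.1] T [3.63 1.34 0.01] w 22.3 j6 -1.03
shift [ 0.1  0.7 -0.4] turn 0.1
ang 25.4 r 54.7
[[-0.2, -2.9], [0.1, -5.7], [0.5, -8.6], [1.0, -11.4]]
```

Stop confirmed: commanded 4 mm past it, the tool moved 0.4 mm with 14 N resisting. The stop is at handle angle ≈25.6°, TCP (0.6028,-0.2060). Now I back off anticlockwise 240° × 3.

Emit:
{"fn": "play_rows", "kwargs": {"targets": [[[3.3,22.8,0],0,0],[[12.9,39.4,0],0,0],[[27.5,51.6,0],0,0],[[45.4,58.2,0],0,0],[[64.6,58.2,0],0,0],[[82.5,51.6,0],0,0],[[97.1,39.4,0],0,0],[[106.7,22.8,0],0,0],[[110,4,0],0,0],[[106.7,-14.8,0],0,0],[[97.1,-31.4,0],0,0],[[82.5,-43.6,0],0,0]]}}

```text
clock: 22.68
eef_pos: [0.5511, -0.2837, 0.1255]
eef_rot: [3.138, 0.002, -2.687]
wrist_force: [-2.2, 21.5, 10.4]
grip_width: 0.26
```

```bash
python3 -c "
from h import *
shift((.6028,-.2060,.126),-154)
arc([0]+list(range(20,241,20)),(.5535,-.2296),.055,265.7)"
```

```text
at [ 0.5511 -0.2837  0.1255] yaw -153.98 clk 22.68 F [-2.2 21.5 10.4] T [6.34 0.61 0.04] w 22.6 j6 -0.9
shift [-80.5  47.1  -0.1] turn 0.0
ang 265.7 r 54.1
[[1.9, 0.1], [-16.0, -6.6], [-35.1, -6.7], [-53.1, -0.3], [-67.8, 11.9], [-77.4, 28.4], [-80.9, 47.2], [-77.6, 66.1], [-68.2, 82.6], [-53.6, 95.0], [-35.7, 101.6], [-16.6, 101.7], [1.4, 95.3]]
```

Radial force of 21 N means my hub estimate is slightly off. The measured TCP points fit a hub of (0.5527,-0.2290), so I'll correct using it.

```bash
cat > path.py <<'E'
from h import *
H=np.array([.5527,-.2290]);P0=np.array([.6027,-.2058]);yaw=np.radians(-153.9)
X=np.array([np.cos(yaw),np.sin(yaw)]);Y=np.array([np.sin(yaw),-np.cos(yaw)])
def go(C,degs,A0=24.66):
    for d in degs:
        a=np.radians(A0+d); v=(H+.0551*np.array([np.cos(a),np.sin(a)])-C)*1e3
        print([round(float(v@X),1),round(float(v@Y),1),0],end=', ')
    print()
def cmd(C,sx,sy): return C+(X*sx+Y*sy)/1e3
E
python3 -c "
from path import *
C1=cmd(P0,82.5,-47.6);print(C1,P0-H)
go(C1,range(260,481,20))"
```

```text
[ 0.54955383 -0.28484109] [0.05   0.0232]
[-16.5, -5.2, 0], [-35.6, -5.7, 0], [-53.7, 0.4, 0], [-68.7, 12.3, 0], [-78.7, 28.6, 0], [-82.5, 47.4, 0], [-79.6, 66.3, 0], [-70.5, 83.1, 0], [-56.1, 95.8, 0], [-38.3, 102.8, 0], [-19.2, 103.2, 0], [-1.0, 97.2, 0],
```

Emit:
{"fn": "play_rows", "kwargs": {"targets": [[[-16.5,-5.2,0],0,0],[[-35.6,-5.7,0],0,0],[[-53.7,0.4,0],0,0],[[-68.7,12.3,0],0,0],[[-78.7,28.6,0],0,0],[[-82.5,47.4,0],0,0],[[-79.6,66.3,0],0,0],[[-70.5,83.1,0],0,0],[[-56.1,95.8,0],0,0],[[-38.3,102.8,0],0,0],[[-19.2,103.2,0],0,0],[[-1,97.2,0],0,0]]}}

```text
clock: 24.18
eef_pos: [0.5078, -0.1961, 0.1257]
eef_rot: [3.141, 0.002, -2.685]
wrist_force: [2.2, 2.2, -0.3]
grip_width: 0.258
```

```bash
python3 -c "
from path import *
C1=cmd(P0,82.5,-47.6);C2=cmd(C1,-1,97.2);print(C2)
shift((.6028,-.2060,.126),-154)
p=bot.sense()['eef_pos'][:2]-H;print(np.degrees(np.arctan2(p[1],p[0]))-24.66,np.hypot(*p))
go(C2,range(500,721,20))"
```

```text
[ 0.50768977 -0.19711287]
at [ 0.5078 -0.1961  0.1257] yaw -153.86 clk 24.18 F [ 2.2  2.2 -0.3] T [ 0.51 -0.54 -0.  ] w 22.5 j6 -1.04
shift [-80.9 -50.7  -0.2] turn 0.1
119.10975923768285 0.055660315025815386
[14.9, -12.0, 0], [24.9, -28.3, 0], [28.7, -47.1, 0], [25.8, -66.0, 0], [16.7, -82.8, 0], [2.3, -95.4, 0], [-15.5, -102.4, 0], [-34.6, -102.9, 0], [-52.7, -96.8, 0], [-67.7, -84.9, 0], [-77.7, -68.6, 0], [-81.5, -49.8, 0],
```

On track (δ≈479°, 3 N). Last 240°.

Emit:
{"fn": "play_rows", "kwargs": {"targets": [[[14.9,-12,0],0,0],[[24.9,-28.3,0],0,0],[[28.7,-47.1,0],0,0],[[25.8,-66,0],0,0],[[16.7,-82.8,0],0,0],[[2.3,-95.4,0],0,0],[[-15.5,-102.4,0],0,0],[[-34.6,-102.9,0],0,0],[[-52.7,-96.8,0],0,0],[[-67.7,-84.9,0],0,0],[[-77.7,-68.6,0],0,0],[[-81.5,-49.8,0],0,0]]}}

```text
clock: 25.68
eef_pos: [0.6036, -0.2074, 0.1257]
eef_rot: [-3.139, -0.0, -2.687]
wrist_force: [-3.7, -3.4, 4.6]
grip_width: 0.256
```

Emit:
{"fn": "play_rows", "kwargs": {"targets": [[[0,0,0],0,0],[[0,0,0],0,0],[[0,0,0],0,0]]}}

```text
clock: 26.05
eef_pos: [0.6031, -0.2064, 0.1256]
eef_rot: [3.142, 0.0, -2.687]
wrist_force: [-2.2, 1.2, 4.1]
grip_width: 0.252
```

```bash
python3 -c "
from path import *
shift((.6028,-.2060,.126),-154)
p=bot.sense()['eef_pos'][:2]-H;print(np.degrees(np.arctan2(p[1],p[0]))-24.66,np.hypot(*p))
s=read_camera('scene')[:,:,::-1]
cv2.imwrite('pics/c8.png',s)"
```

```text
at [ 0.6031 -0.2064  0.1256] yaw -153.93 clk 26.05 F [-2.2  1.2  4.1] T [ 0.25  0.84 -0.04] w 21.9 j6 -1.04
shift [ 0.1  0.4 -0.4] turn 0.1
-0.44168221320515855 0.05521150398007805
```

View pics/c8.png

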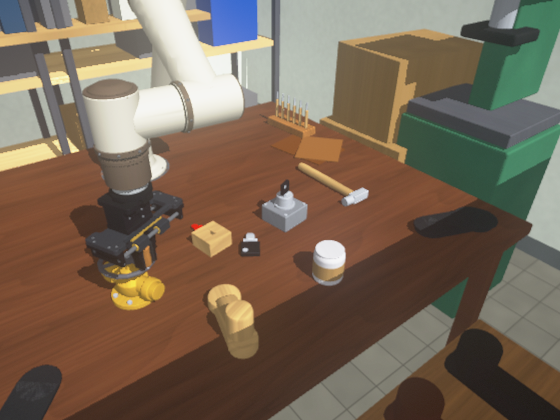

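The frame shows the key standing in the switch (284,190), the empty block, the last, tin and hammer untouched, and the gripper on the crank. I'll nudge 0.5 mm to take out the remaining 0.4°, check, and hand in.

Emit:
{"fn": "play_rows", "kwargs": {"targets": [[[0,0.5,0],0,0],[[0,0.5,0],0,0],[[0,0.5,0],0,0]]}}

```text
clock: 26.48
eef_pos: [0.603, -0.2062, 0.1256]
eef_rot: [-3.141, 0.0, -2.686]
wrist_force: [-1.8, -3.6, 2.7]
grip_width: 0.255
```

```bash
python3 -c "
from path import *
shift((.6028,-.2060,.126),-154)
p=bot.sense()['eef_pos'][:2]-H;print(np.degrees(np.arctan2(p[1],p[0]))-24.66)
bot.close_job()"
```

```text
at [ 0.603  -0.2062  0.1256] yaw -153.91 clk 26.48 F [-1.8 -3.6  2.7] T [-0.76  0.44 -0.02] w 22.2 j6 -1.04
shift [ 0.1  0.3 -0.4] turn 0.1
-0.32167384657855536
the job is handed in; nothing more can be done
```

I did the whole job in the order asked and handed it in at 26.5 s. It ends with the gripper still holding the crank handle.

- **Key:** I took the smaller black key from the block and pushed it down until it seated, with about 7 N of push at the expected height. I then turned it clockwise to the stop, where the torque rose to 0.39 N m against 0.05 friction. After letting go, the camera showed it still seated and turned.
- **Wheel:** I closed the valve clockwise to its stop. Commanding 4 mm past the stop moved the tool only 0.4 mm, with about 14 N resisting. I then backed it off two full turns. By tool position it ended about 0.3° short of exactly two, holding still at about 4 N.

**What went wrong or disagreed:**
- **Lost grip:** The first grip slipped off the handle at the stop. I found the handle in the camera image and regripped it with the fingers closing along the handle's path.
- **Hub position:** My first hub estimate was about 1 mm off, which pushed the force up to about 21 N for a moment. I corrected it for the remaining turns.
- **Loose keys:** The two loose decoy keys tipped over early on, with no contact seen or felt from the arm. I did not touch the shoe last, tin or hammer.

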